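Fit the amplifier heatsink over its studs and press in its locking bushing

ROBOT

A 6-joint arm with a two-finger parallel gripper is mounted at the origin on the work surface. World frame = base frame: x ahead of the robot, y to its left, z up, the work surface at z = 0. Lengths are in m, angles in degrees, forces in N, time in s.
With the tool pointing down it reaches from about 0.25 to 0.725 m from the base axis. Payload 9.7 kg.
Tool frame: the origin (TCP) lies midway between the tips of the shut fingers; the grasp point (between the pads) lies 19 mm behind it (bot.pinch_z is the distance from the TCP to the grasp point, in m); z points along the fingers, y is the line along which they close (so a half turn about z gives the same grasp; the last joint's range is limited). The gripper opens to 85 mm and grips with 20 to 120 N. Pads are 22 mm wide; open, the fingers measure 114 mm over their backs; the gripper's body (76 mm by 85 mm) begins 54 mm behind the grasp point. The pads swing forward as they close: fully open they stand 13 mm farther back than shut.
Start: joints at [74.943, 4.979, 10.078, 95.1, 0, 90], TCP at [0.143, 0.531, 0.231] pointing down, gripper open.
Joint ranges: [-179.16, 179.16], [-48.56, 103.87], [-65.8, 70.77], [-126.05, 130.52], [-82.76, 87.17], [-180, 180]. Speed limits (degrees/s): [127.2, 127.2, 147.25, 180, 180, 180].

INTERFACE

Orientations are given as [roll, pitch, yaw] about the fixed x, y, z axes, in that order (R = Rz(yaw) Ry(pitch) Rx(roll)).
In Python, from workcell import sensors, camera, camera_params, ticket, bot gives the robot as it stands.
- The arm moves only by the shell command python3 -m jog 'ROWS' [FORCE]. ROWS is JSON, a list that holds one entry, the list of rows, each a list of 5 numbers: the shift along the world's x, y, z in units of 50 mm (1.0 is 50 mm), then the turn about the world's z in units of 5 degrees (1.0 is 5 degrees), then the opening, from 0 (shut) to 1 (fully open). In form: [[[tx, ty, tz, yaw, grip], ...]]. A call has 1 to 8 rows; each row shifts and turns the commanded pose from where the row before left it; what a row does not reach is not made up. A row lasts 1/10 s, in which the tool goes at most 50 mm and 8.59 degrees, less where a joint would pass 70% of its speed; a pose out of reach is approached as far as the arm can. A call is refused whole if a number of a shift passes 1 or a number of a turn 1, either way. A call with a gripper value outside its range is refused whole. The fingers move at their own pace and stop on an object; FORCE is the grip in N (left out, the last holds). Time passes only in rows, so rows that do not move let the fingers close. It gives the time, the measured TCP pose, the force, the opening and the grip force at its end, in the units of the state.
- sensors.get_obs(): the state, without advancing time (a new reading comes with each control period).
- camera(name): name is "scene" or "side" or "wrist"; returns the picture (400x640x3 uint8, blue, green, red); there is no depth.
- camera_params(name): a dict with "fx", "fy", "cx", "cy" (pixels), "T" (4x4, takes a point from camera to world coordinates); the wrist camera has in their place "tool_from_camera" (4x4, takes a point from camera to tool coordinates, whose origin is the TCP and whose axes are the flange's). Camera axes: x right, y down, z forward; pixel columns grow to the right and rows downward; lengths in m; the calibration is good to about 2 mm. A picture is of the moment at which its call begins: read the wrist's pose just before it. camera_params takes no time and is no camera call.
- ticket.job_done(): hands the job in; it is judged then, once.
The state is a dict: "time": time; "q": joint angles; "qd": joint speeds; "joint_efforts": joint torques, N m; "ee_pos": TCP position; "tcp_rot": TCP orientation; "wrist_force": force on the tool from outside, world axes, zero at the start; "torque": the same for the moment, N m; "opening": finger opening in m; "grasp_force": force on a finger pad.
Only numpy, scipy, OpenCV 4.12 (cv2) and the standard library are available. Lean on these libraries where they do the work, as an engineer would, in place of code of your own. Each camera call takes 0.05 s, during which the arm holds its last target. There are 200 camera calls.

TASK

Fit the heatsink with the black fins onto the three brass studs in the open amplifier chassis, its red bushing over the bore between the paired studs; the stud frame sits loosely in lengthwise slots and may stand a few millimetres off, so rest the plate lightly on the stud tips and slide it along until the holes drop over them and it lies flat. Only when it is down, press the red bushing gently until its flange meets the plate. Then let go, leaving the bottle, multimeter, screwdriver and small carton undisturbed.

Things in the scene. Friction and masses are not known exactly. Their poses are not given: they have to be found in the camera images.
- heatsink_grip (a point): Loose heatsink, 0.3-0.65 kg: grey plate 150 x 80 x 6 mm (x, y, z) with black fin pack 70 mm long (x -40 to 30), 27 wide (y), 40 high; grip across its width. Point: plate's middle, half-way up the fins, 26 mm above the underside. x points to the bushing end, z up. Through holes, 11 mm diameter, at (x, y) = (-60, 0), (55, 25), (55, -25) mm. Starts flat on the bench.
- bushing_top (a point): Centre of the top of the red bushing flange (22 mm diameter, 9 mm thick) on the heatsink plate at its (x, y) = (55, 0) mm. The flange top stands 19 mm above the plate's upper face at first and 9 mm when pressed home.
- bushing (a joint): How far the bushing is pressed down into the plate, m: 0 at first, 0.010 when the flange meets the plate (hard stop). It moves against steady friction of about 8 N and stays where it is left.
- seat (a point): Nominal middle of the stud frame, on its upper face, 16 mm above the bench. x points to the paired studs, z up. Three studs, 8 mm diameter, 12 mm tall from this face (top 3 mm tapered), in the same (x, y) pattern as the heatsink's holes; flush bore at (55, 0) mm. The real frame stands up to 7 mm either way along x from here (not across, not turned), unreported. Home: plate flat on this face.
- chassis: Fixed amplifier chassis with the frame on it: pan 260 x 160 mm, 12 mm high; origin at the middle of its underside; axes parallel to the seat's, the seat at x = -30 mm. Fixed obstacles on it, in its (x, y) mm: transformer x 79 to 125, y -45 to 45, top 56 mm above the bench; capacitors 20 mm diameter, top 46 mm above the bench, at (-100, 64), (40, 64), (45, -64).
- bottle: Upright clear bottle with red cap, 60 mm diameter, 140 mm high, loose; origin at the centre of its underside. Leave alone.
- meter: Green and black multimeter lying flat, 165 x 80 x 41 mm (x, y, z), loose; origin at the centre of its underside. Leave alone.
- screwdriver: Screwdriver lying along its x, 170 mm long, up to about 30 mm thick, loose. Leave alone.
- smallbox: Upright cardboard carton, 80 x 60 x 90 mm (x, y, z), loose; origin at the centre of its underside. Leave alone.
Things that resemble listed ones, but are neither listed nor needed, are in the scene too. Leave any blue or turquoise look-alike of the part that bears heatsink_grip alone.

How it is judged (in metres and radians):
On the way, in this order (a step that is already met when the one before it is completed fails the run):
1. the heatsink plate is down over the studs, flat on the frame, bushing end over the bore (z of heatsink_grip in the frame of seat below 0.0285 m and horizontal distance between heatsink_grip and seat below 0.012 m and x of bushing_top in the frame of seat above 0.04 m and angle between heatsink_grip's own z axis and vertical below 0.04 rad), for 0.2 s.
2. the bushing is pressed home (value of joint bushing above 0.0085 m), for 0.1 s.
At the end, for the whole second after the job is handed in: The heatsink lies flat on the stud frame (underside within 2.5 mm of it, tilt below 0.04 rad, middle within 12 mm of the nominal seat, bushing at the bore end), at rest and released, and the bushing is pressed in by at least 8.5 mm of its 10 mm (all of step 1 and value of joint bushing above 0.0085 m and linear speed of heatsink below 0.02 m/s); the robot touches nothing.
It fails at once if the bushing is pressed before the plate is down over the studs (value of joint bushing above 0.004 m and z of heatsink_grip in the frame of seat above 0.031 m).
It fails at once if the bushing is pressed with more than 45 N (contact force between the fingers and bushing above 45 N).
It fails at once if the bottle is moved or tipped (distance of bottle from where it was at the start of the episode above 0.03 m or angle between bottle's own z axis and vertical above 0.3 rad).
It fails at once if the multimeter or the small carton is moved (distance of any of meter, smallbox from where it was at the start of the episode above 0.03 m).
It fails at once if the screwdriver is moved (distance of screwdriver from where it was at the start of the episode above 0.03 m).
It also fails if it takes over 53 s, if anything falls off the work surface, if the arm or the gripper's body presses on something with over 40 N, if the wrist force passes 120 N, or if a joint passes its speed limit or range.

## Working session

There is one attempt and no reset: what is moved stays moved. The work goes in short steps, Python scripts to look and compute and a shell command to move; the robot and the scene stay as the last step left them, time stands still between calls to the robot, and variables do not carry over. Pictures are saved under pics/ and viewed, at most 10 in all, crops included, and the job is handed in when it is done.

```bash
ls; mkdir -p pics; python3 - <<'E'
from workcell import sensors,camera,camera_params
import cv2,numpy as np
print(sensors.get_obs())
for n in("scene","side","wrist"):
    im=camera(n); cv2.imwrite(f"pics/{n}0.png",im); print(n,camera_params(n))
E
```

```text
pics
{'time': 0.0, 'q': array([ 7.49430435e+01,  5.01172597e+00,  1.00326242e+01,  9.50993920e+01,
       -5.63243002e-04,  9.00007289e+01]), 'qd': array([ 0.06756773, -0.03614944,  0.06775479, -0.02515466,  0.04882024,
        0.02443881]), 'joint_efforts': array([ 1.74159097e-03, -5.20397329e+01,  4.64797175e+01,  1.67126663e-02,
        1.06026819e-04, -1.07634204e-05]), 'ee_pos': array([0.14281926, 0.53088638, 0.23056068]), 'tcp_rot': array([-1.79921506e+02,  5.64241110e-04,  1.64942315e+02]), 'wrist_force': array([ 0.01476902,  0.43259862, -0.10122104]), 'torque': array([-0.03339403, -0.06913198,  0.02499066]), 'grasp_force': 0.0, 'opening': 0.08559276411542448}
scene {'fx': 436.4957565634564, 'fy': 436.4957565634564, 'cx': 323.55205494620145, 'cy': 193.0609330209168, 'T': array([[-0.38431968,  0.53584931, -0.75177384,  1.32404954],
       [ 0.92313325,  0.21325533, -0.31991743,  0.2581284 ],
       [-0.01110776, -0.81693799, -0.57661853,  0.6510412 ],
       [ 0.        ,  0.        ,  0.        ,  1.        ]])}
side {'fx': 505.3918371167405, 'fy': 505.3918371167405, 'cx': 319.80590508677835, 'cy': 200.8206926650842, 'T': array([[ 0.99387739, -0.09110866,  0.06250558,  0.50362381],
       [-0.11000709, -0.76321777,  0.636708  , -0.86568122],
       [-0.01030424, -0.63968574, -0.76856748,  0.96377727],
       [ 0.        ,  0.        ,  0.        ,  1.        ]])}
wrist {'fx': 278.85076058865246, 'fy': 278.85076058865246, 'cx': 321.3329410582319, 'cy': 197.61459864031474, 'tool_from_camera': array([[ 6.31451204e-04, -9.55889584e-01, -2.93725559e-01,
         7.61711886e-02],
       [ 9.99998975e-01,  2.26144291e-04,  1.41384218e-03,
         7.52961167e-05],
       [-1.28505266e-03, -2.93726151e-01,  9.55888747e-01,
        -1.42741139e-01],
       [ 0.00000000e+00,  0.00000000e+00,  0.00000000e+00,
         1.00000000e+00]])}
```

View pics/scene0.png

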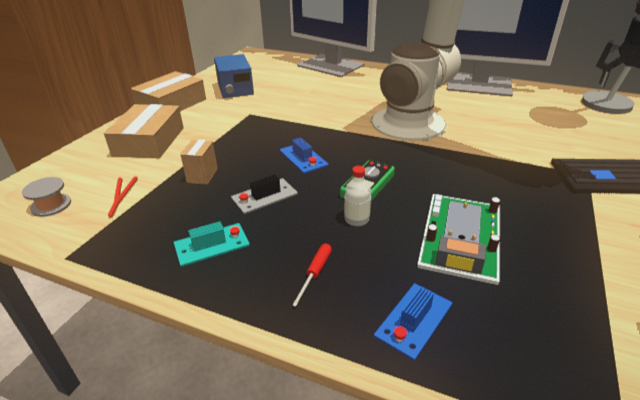

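View pics/side0.png

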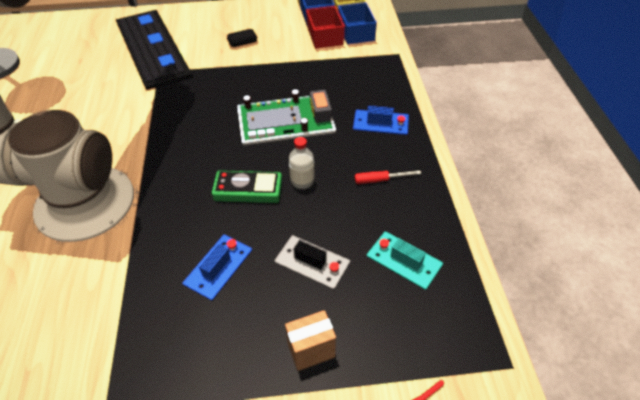

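The heatsink candidates in the side view are blue at (217,265), grey plate with black fins at (312,260), turquoise at (405,258) and blue at (381,120). Only the grey one with black fins, red bushing at (334,268), fits the description. The chassis is near (285,115).

```bash
cat > h.py <<'E'
import cv2,numpy as np
from workcell import sensors,camera,camera_params
from scipy.spatial.transform import Rotation as Ro
def wristT(obs):
    T=np.eye(4);T[:3,:3]=Ro.from_euler('xyz',obs['tcp_rot'],degrees=True).as_matrix();T[:3,3]=obs['ee_pos']
    return T@camera_params('wrist')['tool_from_camera']
def ray(n,uv,z,T=None):
    p=camera_params(n);T=p['T'] if T is None else T
    d=T[:3,:3]@np.array([(uv[0]-p['cx'])/p['fx'],(uv[1]-p['cy'])/p['fy'],1]);o=T[:3,3]
    return o+d*(z-o[2])/d[2]
def proj(n,X,T=None):
    p=camera_params(n);T=p['T'] if T is None else T
    c=T[:3,:3].T@(np.array(X)-T[:3,3]);return np.round([p['fx']*c[0]/c[2]+p['cx'],p['fy']*c[1]/c[2]+p['cy']],1)
E
python3 - <<'E'
from h import *
print('base',proj('scene',[0,0,0]),proj('side',[0,0,0]),'tcp',proj('scene',[.143,.531,.231]),proj('side',[.143,.531,.231]))
for nm,z,a,b in[('bush',.025,(244,197),(334,268)),('fin top',.046,(265,183),(312,250)),('bottle base',0,(357,220),(302,186)),('screw',.01,(320,258),(372,177)),('meter',.04,(368,175),(247,183)),('box',.09,(199,146),(310,328)),
 ('frame',.016,(463,222),(275,117)),('transf',.056,(462,247),(320,100))]:
    print(nm,ray('scene',a,z).round(3),ray('side',b,z).round(3))
s=cv2.imread('pics/side0.png');c=cv2.imread('pics/scene0.png')
A=cv2.resize(s[225:300,265:360],(760,600),interpolation=2)[:300*2]
cv2.imwrite('pics/crop1.png',A)
E
```

```text
base [407.  123.2] [ 84.9 201.5] tcp [620.9  96.1] [141.5   1.4]
bush [ 0.596 -0.265  0.025] [ 0.59  -0.281  0.025]
fin top [ 0.549 -0.23   0.046] [ 0.546 -0.242  0.046]
bottle base [0.548 0.013 0.   ] [ 0.542 -0.013  0.   ]
screw [ 0.71  -0.013  0.01 ] [ 0.722 -0.013  0.01 ]
meter [ 0.411 -0.006  0.04 ] [ 0.408 -0.023  0.04 ]
box [ 0.515 -0.443  0.09 ] [ 0.523 -0.446  0.09 ]
frame [0.484 0.247 0.016] [0.489 0.242 0.016]
transf [0.619 0.257 0.056] [0.618 0.252 0.056]
```

View pics/crop1.png

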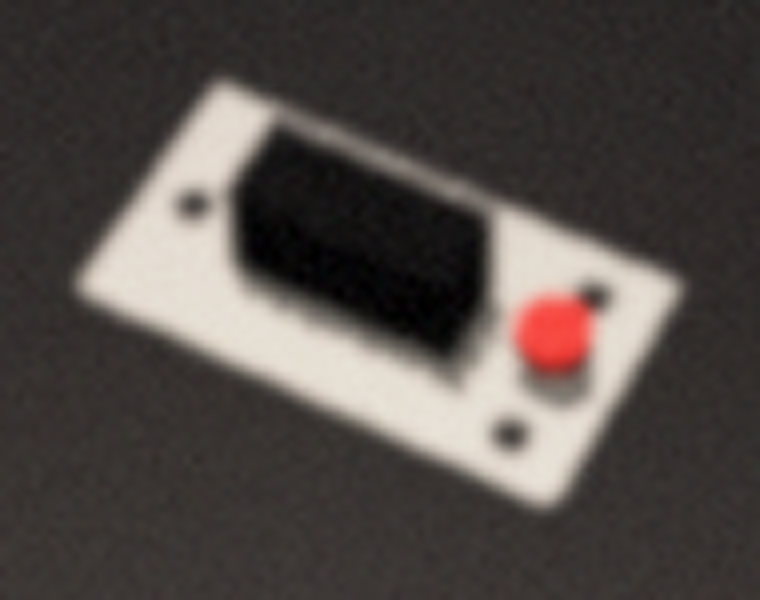

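View pics/wrist0.png

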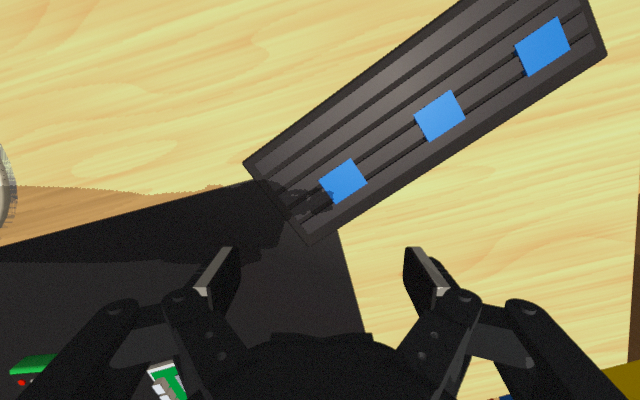

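The crop confirms the grey plate with black fins and red bushing (crop (555,335)), with the single hole at the other end. The wrist view shows only the keyboard. I'll go above the chassis first and look at the studs.

```bash
python3 - <<'E'
from h import *
P=[ray('side',(265+u/8,225+v/8),.006)[:2] for u,v in[(222,78),(685,285),(552,510),(78,288)]]
P=np.array(P);print(P.round(3),P.mean(0),np.linalg.norm(P[1]-P[0]),np.linalg.norm(P[2]-P[1]))
d=P[1]-P[0]+P[2]-P[3];print('yaw hs',np.degrees(np.arctan2(d[1],d[0])))
E
python3 -m jog '[[[0.71,-0.47,0,0.37,1],[0.71,-0.47,0,0.37,1],[0.71,-0.47,0,0.37,1],[0.71,-0.47,0,0.37,1],[0.71,-0.47,0,0.37,1],[0.71,-0.47,0,0.37,1],[0.71,-0.47,0,0.37,1],[0.71,-0.47,0,0.37,1]]]' 40
python3 -m jog '[[[0.71,-0.47,0,0.37,1],[0.71,-0.47,0,0.37,1],[0.71,-0.47,0,0.37,1],[0.71,-0.47,0,0.37,1],[0,0,0,0,1],[0,0,0,0,1],[0,0,0,0,1]]]'
python3 - <<'E'
from h import *
import pickle
o=sensors.get_obs();im=camera('wrist');cv2.imwrite('pics/w1.png',im);np.save('w1T.npy',wristT(o));print(o['ee_pos'],o['tcp_rot'])
E
```

```text
[[ 0.507 -0.167]
 [ 0.631 -0.254]
 [ 0.585 -0.321]
 [ 0.462 -0.235]] [ 0.54620017 -0.24420879] 0.15091834526212178 0.08120945930007079
yaw hs -34.93442428811477
time: 0.95
ee_pos: [0.4281, 0.3419, 0.2311]
tcp_rot: [-180.0, -0.0, 179.8]
wrist_force: [-0.8, -0.2, -0.7]
opening: 0.0852
grasp_force: 0.0
time: 1.65
ee_pos: [0.5683, 0.2495, 0.2312]
tcp_rot: [180.0, -0.0, -172.8]
wrist_force: [-0.0, 0.2, -0.2]
opening: 0.0851
grasp_force: 0.0
[0.56828434 0.24953864 0.23121233] [ 1.79996144e+02 -2.78693960e-02 -1.72847081e+02]
```

View pics/w1.png

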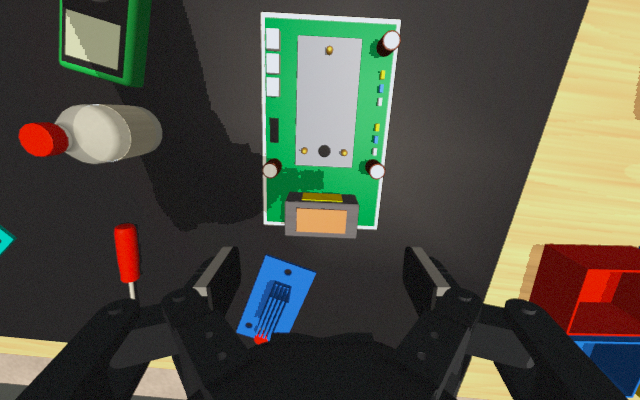

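The wrist view shows the studs: a single one at (330,49), the pair at (304,150) and (344,152), the bore at (324,151), and the pan corners around (262,13)-(377,229). Next, measure them.

```bash
python3 - <<'E'
from h import *
im=cv2.imread('pics/w1.png');T=np.load('w1T.npy')
hsv=cv2.cvtColor(im,cv2.COLOR_BGR2HSV)
m=cv2.inRange(hsv,(12,90,60),(30,255,255))
S=[]
for u,v in[(330,49),(304,151),(344,153)]:
    w=np.zeros_like(m);w[v-9:v+10,u-9:u+10]=1
    ys,xs=np.nonzero((m>0)&(w>0));c=(xs.mean(),ys.mean());p=ray('wrist',c,.022,T);S.append(p);print(len(xs),c,p.round(4),'top',ys.min(),'bot',ys.max())
S=np.array(S);mid=(S[1]+S[2])/2;d=mid-S[0]
print('len(115)',np.linalg.norm(d),'pair(50)',np.linalg.norm(S[1]-S[2]),'yaw',np.degrees(np.arctan2(d[1],d[0])),'frame centre',(S[0]+d*60/115).round(4))
print('bore',ray('wrist',(324,151.5),.016,T).round(4))
P=np.array([ray('wrist',c,.012,T)[:2] for c in[(262,13),(400,20),(377,229),(264,225)]])
d=P[2]+P[3]-P[0]-P[1];a=np.arctan2(d[1],d[0]);print('pan',P.round(3),np.linalg.norm(P[1]-P[0]),np.linalg.norm(P[3]-P[0]),np.degrees(a))
c=P.mean(0);print('seat nominal',c+-.03*np.array([np.cos(a),np.sin(a)]))
E
```

```text
45 (np.float64(328.93333333333334), np.float64(49.77777777777778)) [0.4248 0.2412 0.022 ] top 46 bot 54
29 (np.float64(303.86206896551727), np.float64(150.41379310344828)) [0.5413 0.2251 0.022 ] top 148 bot 153
32 (np.float64(343.5), np.float64(152.5)) [0.5377 0.2748 0.022 ] top 150 bot 155
len(115) 0.1150860848867232 pair(50) 0.049886167897996395 yaw 4.37469268931635 frame centre [0.4846 0.2457 0.022 ]
bore [0.5403 0.2505 0.016 ]
pan [[0.395 0.161]
 [0.383 0.317]
 [0.639 0.338]
 [0.653 0.18 ]] 0.1564657185208637 0.2583448465946327 4.4816951925775435
seat nominal [0.48758145 0.2469826 ]
```

```bash

python3 -m jog '[[[0.045,-0.88,0,-0.7,1],[0.045,-0.88,0,-0.7,1],[0.045,-0.88,0,-0.7,1],[0.045,-0.88,0,-0.7,1],[0.045,-0.88,0,-0.7,1],[0.045,-0.88,0,-0.7,1],[0.045,-0.88,0,-0.7,1],[0.045,-0.88,0,-0.7,1]]]'
python3 -m jog '[[[0.045,-0.88,0,-0.7,0.8],[0.045,-0.88,0,-0.7,0.8],[0.045,-0.88,-0.3,-0.7,0.8],[0.045,-0.88,-0.3,-0.7,0.8],[0,0,0,0,0.8],[0,0,0,0,0.8],[0,0,0,0,0.8]]]'
cat > look.py <<'E'
import sys
from h import *
o=sensors.get_obs();im=camera('wrist');cv2.imwrite(f'pics/{sys.argv[1]}.png',im);np.save(sys.argv[1]+'T.npy',wristT(o));print(o['ee_pos'],o['tcp_rot'])
E
python3 look.py w2
```

```text
time: 2.5
ee_pos: [0.5865, -0.1033, 0.232]
tcp_rot: [180.0, 0.1, 159.1]
wrist_force: [0.1, 1.1, -0.5]
opening: 0.0858
grasp_force: 0.0
time: 3.2
ee_pos: [0.5962, -0.2774, 0.2023]
tcp_rot: [180.0, 0.1, 145.3]
wrist_force: [-0.7, 0.5, 0.1]
opening: 0.0684
grasp_force: 0.0
[ 0.59616928 -0.27737278  0.20226063] [1.79975953e+02 5.07022110e-02 1.45254796e+02]
```

View pics/w2.png

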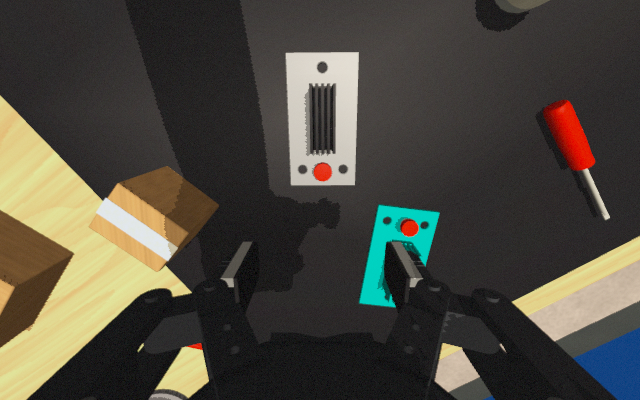

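The grey heatsink sits upright in the view: plate corners (286,53), (358,52), (355,185), (291,185), with the bushing at (322,172).

```bash
python3 - <<'E'
from h import *
im=cv2.imread('pics/w2.png');T=np.load('w2T.npy');hsv=cv2.cvtColor(im,cv2.COLOR_BGR2HSV)
m=cv2.inRange(hsv,(0,0,120),(180,60,255));m[:,:270]=0;m[:,375:]=0;m[:30]=0;m[200:]=0
h=cv2.convexHull(max(cv2.findContours(m,0,1)[0],key=cv2.contourArea))
W=np.array([ray('wrist',p,.006,T)[:2] for p in h[:,0]]).astype(np.float32)
(c,s,a)=cv2.minAreaRect(W*1000);print(c,s,a)
k=[ray('wrist',p,.006,T)[:2] for p in[(322,67.5),(302.5,169.5),(343,169.5)]];mid=(k[1]+k[2])/2;d=mid-k[0]
print('holes len',np.linalg.norm(d),np.linalg.norm(k[1]-k[2]),'yaw',np.degrees(np.arctan2(d[1],d[0])),'centre',k[0]+d*60/115)
E
```

```text
(544.3712768554688, -240.26312255859375) (81.15251159667969, 150.5257110595703) 55.5074348449707
holes len 0.11511213520593827 0.049956241561750374 yaw -34.206727246469136 centre [ 0.54499508 -0.24013663]
```

```bash

python3 -m jog '[[[-0.343,0.248,-0.6,0.07,0.7],[-0.343,0.248,-0.6,0,0.7],[-0.344,0.248,-0.6,0,0.7],[0,0,-0.7,0,0.7],[0,0,-0.7,0,0.7],[0,0,-0.4,0,0.7],[0,0,-0.2,0,0.7],[0,0,0,0,0.7]]]'
python3 -m jog '[[[0,0,0,0,0],[0,0,0,0,0],[0,0,0,0,0],[0,0,0,0,0],[0,0,0,0,0],[0,0,0,0,0]]]' 60
```

```text
time: 4.05
ee_pos: [0.5442, -0.2406, 0.0109]
tcp_rot: [-180.0, -0.1, 145.6]
wrist_force: [-0.6, -0.7, 0.3]
opening: 0.0601
grasp_force: 0.0
time: 4.65
ee_pos: [0.5455, -0.2419, 0.0132]
tcp_rot: [179.9, 0.2, 145.5]
wrist_force: [0.3, 2.2, 6.8]
opening: 0.0261
grasp_force: 61.4
```

```bash

python3 -m jog '[[[0,0,0.3,0,0],[0,0,0.6,0,0],[0,0,0.8,0,0],[0,0,0.8,0,0],[0,0,0.7,0,0],[0,0,0.5,0,0],[0,0,0,0,0],[0,0,0,0,0]]]' 80
python3 look.py w3
```

```text
time: 5.45
ee_pos: [0.5443, -0.2417, 0.1958]
tcp_rot: [-180.0, -0.0, 145.5]
wrist_force: [0.2, -0.0, -5.6]
opening: 0.0258
grasp_force: 79.8
[ 0.54426116 -0.24173563  0.19575747] [-1.79992110e+02 -1.96286063e-02  1.45486200e+02]
```

View pics/w3.png

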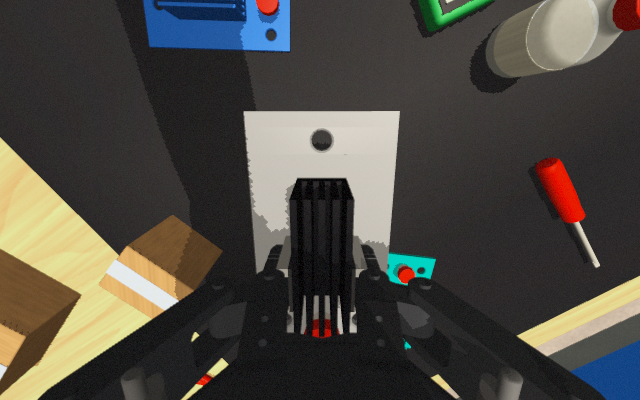

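```bash
python3 - <<'E'
from h import *
o=sensors.get_obs();T=np.load('w3T.npy');E=T@np.linalg.inv(camera_params('wrist')['tool_from_camera'])
for z in(.185,.189,.193):
    f=lambda uv:(E[:3,:3].T@(ray('wrist',uv,z,T)-E[:3,3]))[:2]
    print(z,'hole',f((321.3,140)).round(4),'corners',f((244.5,111)).round(4),f((399.5,111)).round(4))
E
```

```text
0.185 hole [ 0.0617 -0.0002] corners [ 0.0766 -0.0405] [0.0767 0.041 ]
0.189 hole [ 0.062  -0.0002] corners [ 0.0766 -0.0395] [0.0767 0.0399]
0.193 hole [ 0.0624 -0.0002] corners [ 0.0766 -0.0384] [0.0767 0.0388]
```

```bash

python3 -m jog '[[[-0.05,0.35,0,0.6,0],[-0.1,0.7,0,0.6,0],[-0.1,0.85,0,0.6,0],[-0.1,0.85,0,0.6,0],[-0.1,0.85,0,0.6,0],[-0.1,0.85,0,0.6,0],[-0.1,0.85,0,0.6,0],[-0.1,0.85,0,0.6,0]]]'
python3 -m jog '[[[-0.1,0.85,0,0.6,0],[-0.1,0.85,0,0.6,0],[-0.1,0.8,0,0.6,0],[-0.1,0.7,0,0.6,0],[-0.1,0.45,0,0.58,0],[0,0,0,0,0],[0,0,0,0,0],[0,0,0,0,0]]]'
```

```text
time: 6.3
ee_pos: [0.5052, 0.0679, 0.1947]
tcp_rot: [-180.0, -0.1, 169.7]
wrist_force: [0.7, 0.3, -4.1]
opening: 0.0258
grasp_force: 79.6
time: 7.1
ee_pos: [0.4814, 0.2477, 0.1955]
tcp_rot: [-180.0, -0.1, -175.6]
wrist_force: [-0.7, -0.1, -4.7]
opening: 0.0261
grasp_force: 79.9
```

```bash

python3 -m jog '[[[0.1,-0.04,-0.3,0,0],[0,0,-0.6,0,0],[0,0,-0.6,0,0],[0,0,-0.6,0,0],[0,0,-0.5,0,0],[0,0,-0.3,0,0],[0,0,0,0,0],[0,0,0,0,0]]]'
python3 look.py w4; python3 - <<'E'
from h import *
T=np.load('w4T.npy')
im=cv2.imread('pics/w4.png');a=im[:200,170:490];b=camera('side')[70:170,210:370]
cv2.imwrite('pics/w4c.png',np.vstack([cv2.resize(a,(560,350)),cv2.resize(b,(560,250),interpolation=2)[:250]]))
E
```

```text
time: 7.9
ee_pos: [0.4872, 0.246, 0.0518]
tcp_rot: [180.0, 0.0, -175.6]
wrist_force: [0.7, 0.3, -5.2]
opening: 0.0258
grasp_force: 79.9
[0.4872434  0.24603723 0.05178915] [ 1.79991499e+02  2.27414682e-02 -1.75641797e+02]
```

View pics/w4c.png

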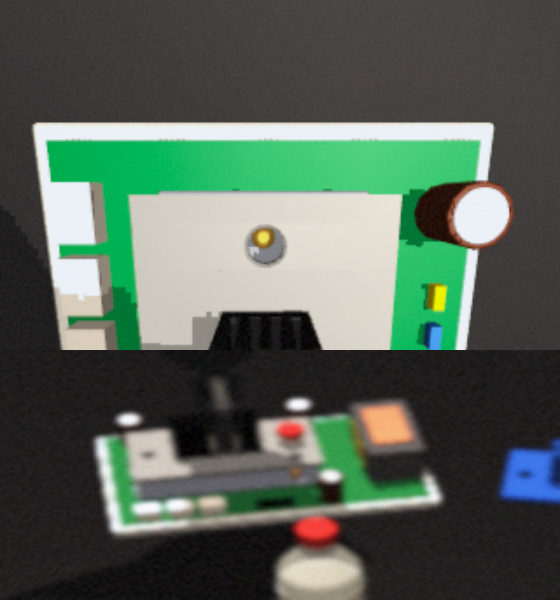

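The stud tip shows through the single hole: tip at about (321,135), hole centre about (322,140.5) in the full picture.

```bash
python3 - <<'E'
from h import *
T=np.load('w4T.npy')
print('hole',ray('wrist',(322,140.6),.045,T),'tip',ray('wrist',(320.9,135.4),.028,T))
E
```

```text
hole [0.42579819 0.24238528 0.045     ] tip [0.42451274 0.24170197 0.028     ]
```

```bash

python3 -m jog '[[[-0.026,-0.012,-0.1,0,0],[0,0,-0.1,0,0],[0,0,-0.06,0,0],[0,0,-0.04,0,0],[0,0,-0.04,0,0],[0,0,0,0,0]]]'
python3 -m jog '[[[0,0,-0.04,0,0],[0,0,-0.04,0,0],[0,0,0,0,0]]]'
```

```text
time: 8.6
ee_pos: [0.4854, 0.2457, 0.034]
tcp_rot: [-180.0, -0.0, -175.6]
wrist_force: [-0.5, 0.3, -5.4]
opening: 0.0261
grasp_force: 79.9
time: 8.9
ee_pos: [0.4854, 0.2456, 0.03]
tcp_rot: [-180.0, -0.0, -175.6]
wrist_force: [-0.6, 0.2, -5.9]
opening: 0.0259
grasp_force: 79.9
```

```bash

python3 -m jog '[[[0,0,-0.03,0,0],[0,0,-0.01,0,0],[0,0,0,0,0],[0,0,0,0,0]]]'
```

```text
time: 9.3
ee_pos: [0.4856, 0.2457, 0.0293]
tcp_rot: [180.0, 0.0, -175.6]
wrist_force: [-5.1, -2.5, 6.2]
opening: 0.0258
grasp_force: 81.3
```

```bash

python3 -m jog '[[[0,0,0,0,0.7],[0,0,0,0,0.7],[0,0,0,0,0.7],[0,0,0.2,0,0.7],[0,0,0.5,0,0.7],[0,0,0.6,0,0.7],[0,0,0.6,0,0.7],[0,0,0,0,0.7]]]'
python3 -m jog '[[[0.4,0.03,0.4,0,0.3],[0.6,0.05,0.6,0,0],[0.6,0.05,0.1,0,0],[0.6,0.05,0,0,0],[0.2,0,0,0,0],[0,0,0,0,0],[0,0,0,0,0]]]'
python3 look.py w5; python3 - <<'E'
from h import *
im=cv2.imread('pics/w5.png');b=camera('side')[70:170,210:370]
cv2.imwrite('pics/w5c.png',np.vstack([cv2.resize(im[:300,140:500],(420,350)),cv2.resize(b,(420,250),interpolation=2)]))
E
```

```text
time: 10.1
ee_pos: [0.4874, 0.2466, 0.1285]
tcp_rot: [179.8, 0.4, -175.6]
wrist_force: [-0.3, 0.1, -0.0]
opening: 0.0596
grasp_force: 0.0
time: 10.8
ee_pos: [0.6052, 0.2546, 0.178]
tcp_rot: [-180.0, -0.0, -175.6]
wrist_force: [-0.2, 0.3, -0.2]
opening: -0.0001
grasp_force: 0.0
[0.60520207 0.25462032 0.1780005 ] [-1.79989333e+02 -4.58404227e-02 -1.75616380e+02]
```

View pics/w5c.png

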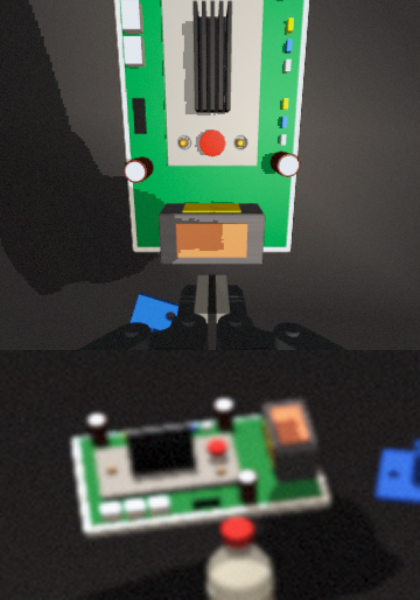

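Both paired studs show through their holes, and the plate lies flat with the bushing at about crop (212,143). Next, measure the bushing.

```bash
python3 - <<'E'
from h import *
im=cv2.imread('pics/w5.png');T=np.load('w5T.npy');hsv=cv2.cvtColor(im,cv2.COLOR_BGR2HSV)
m=cv2.inRange(hsv,(0,150,100),(8,255,255))|cv2.inRange(hsv,(172,150,100),(180,255,255));m[:100]=0;m[140:]=0;m[:,:290]=0;m[:,350:]=0
c=max(cv2.findContours(m,0,1)[0],key=cv2.contourArea);(u,v),r=cv2.minEnclosingCircle(c);print(u,v,r,cv2.boundingRect(c))
p=ray('wrist',(u,v),.040,T);print(p,'expected',[.4846+.055*.997,.2457+.055*.0767]);print((p-sensors.get_obs()['ee_pos'])/.05)
E
```

```text
321.5 122.44999694824219 11.020651817321777 (311, 112, 22, 22)
[0.53903944 0.25051318 0.04      ] expected [0.539435, 0.2499185]
[-1.31663902 -0.08415061 -2.77036234]
```

```bash

python3 -m jog '[[[-0.44,-0.03,0,0,0],[-0.44,-0.03,0,0,0],[-0.44,-0.027,-0.4,0,0],[0,0,-0.7,0,0],[0,0,-0.7,0,0],[0,0,-0.4,0,0],[0,0,-0.2,0,0],[0,0,0,0,0]]]'
python3 -m jog '[[[0,0,0,0,0],[0,0,-0.1,0,0],[0,0,-0.06,0,0],[0,0,0,0,0],[0,0,0,0,0]]]'
```

```text
time: 11.7
ee_pos: [0.5386, 0.2502, 0.0576]
tcp_rot: [-180.0, -0.1, -175.6]
wrist_force: [-0.6, 0.5, 0.5]
opening: 0.0003
grasp_force: 0.0
time: 12.2
ee_pos: [0.5396, 0.2503, 0.0504]
tcp_rot: [-180.0, 0.0, -175.6]
wrist_force: [0.2, -0.2, -0.1]
opening: 0.0001
grasp_force: 0.0
```

```bash

python3 -m jog '[[[0,0,-0.06,0,0],[0,0,-0.06,0,0],[0,0,-0.04,0,0],[0,0,-0.04,0,0],[0,0,0,0,0]]]'
python3 -m jog '[[[0,0,-0.03,0,0],[0,0,-0.03,0,0],[0,0,-0.03,0,0],[0,0,0,0,0]]]'
```

```text
time: 12.7
ee_pos: [0.5395, 0.2503, 0.0403]
tcp_rot: [-180.0, -0.0, -175.6]
wrist_force: [-0.8, 0.2, 1.4]
opening: 0.0
grasp_force: 0.7
time: 13.1
ee_pos: [0.5396, 0.2503, 0.0363]
tcp_rot: [180.0, 0.0, -175.6]
wrist_force: [-3.0, -1.7, 5.9]
opening: -0.0001
grasp_force: 2.8
```

```bash

python3 -m jog '[[[0,0,-0.02,0,0],[0,0,-0.02,0,0],[0,0,-0.02,0,0],[0,0,0,0,0]]]'
python3 -m jog '[[[0,0,-0.02,0,0],[0,0,-0.01,0,0],[0,0,0,0,0]]]'
```

```text
time: 13.5
ee_pos: [0.5396, 0.2504, 0.0335]
tcp_rot: [180.0, 0.0, -175.6]
wrist_force: [-3.1, -1.4, 6.4]
opening: 0.0001
grasp_force: 3.2
time: 13.8
ee_pos: [0.5396, 0.2504, 0.032]
tcp_rot: [180.0, 0.0, -175.6]
wrist_force: [-3.2, -1.3, 6.8]
opening: -0.0001
grasp_force: 3.5
```

```bash

python3 -m jog '[[[0,0,-0.01,0,0],[0,0,-0.01,0,0],[0,0,0,0,0]]]'
python3 -m jog '[[[0,0,-0.01,0,0],[0,0,0,0,0]]]'
```

```text
time: 14.1
ee_pos: [0.5396, 0.2504, 0.031]
tcp_rot: [180.0, 0.0, -175.6]
wrist_force: [-3.4, -1.2, 8.6]
opening: 0.0004
grasp_force: 3.7
time: 14.3
ee_pos: [0.5396, 0.2504, 0.031]
tcp_rot: [180.0, 0.0, -175.6]
wrist_force: [-4.3, -1.1, 11.0]
opening: -0.0002
grasp_force: 5.4
```

```bash

python3 -m jog '[[[0,0,-0.01,0,0],[0,0,-0.01,0,0],[0,0,0,0,0]]]'
python3 -m jog '[[[0,0,0.1,0,0],[0,0,0.3,0,0],[0,0,0.7,0,0],[0.3,0,0.8,0,0],[0.6,0,0.7,0,0],[0.4,0,0,0,0],[0,0,0,0,0],[0,0,0,0,0]]]'
python3 look.py w6; python3 - <<'E'
from h import *
im=cv2.imread('pics/w6.png');b=camera('side')[70:170,210:370]
cv2.imwrite('pics/w6c.png',np.vstack([cv2.resize(im[:300,140:500],(420,350)),cv2.resize(b,(420,250),interpolation=2)]))
E
```

```text
time: 14.6
ee_pos: [0.5396, 0.2504, 0.031]
tcp_rot: [180.0, 0.1, -175.6]
wrist_force: [-7.6, -3.8, 17.3]
opening: -0.0001
grasp_force: 8.8
time: 15.4
ee_pos: [0.6044, 0.2502, 0.1584]
tcp_rot: [-180.0, -0.1, -175.6]
wrist_force: [-0.3, -0.8, -1.0]
opening: -0.0003
grasp_force: 0.0
[0.60439727 0.25022037 0.15842325] [-1.79984989e+02 -6.20269172e-02 -1.75627428e+02]
```

View pics/w6c.png

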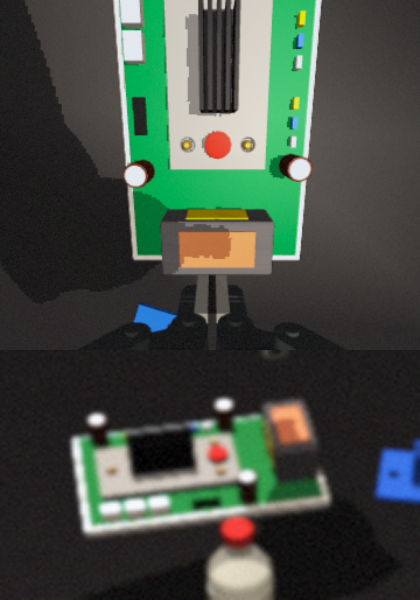

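The plate is flat on the frame, the bushing (crop (217,145)) is pressed home, and the robot is clear of everything.

```bash
python3 -c "
from workcell import ticket
print(ticket.job_done())"
```

```text
the job is handed in; nothing more can be done
None
```

The heatsink with the black fins is flat over the three studs, the red bushing is pressed to its stop (17 N peak reading), and the job was handed in at about 15 s with the arm clear; no verdict came back.

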